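# Transfer the two long columns from the magazine drawer

## Task

Pull the column magazine's half-open drawer out to its stop, slide the two long steel columns sideways out of their lanes into the tray beside the drawer, without lifting them, until they lie entirely in the tray, then push the drawer fully shut with the two short columns still in it. Leave the jar standing in the tray, and the bottle, pot and beaker around it, undisturbed.

Things in the scene. Friction and masses are not known exactly. Their poses are not given: they have to be found in the camera images.
- drawer (a joint): Drawer of the magazine, slides out towards the robot: found half open, which reads 0; 0.100 m out at its stop, -0.090 m fully shut.
- drawer_handle (a point): Middle of the drawer's handle, a level steel bar 120 mm long and 10 mm thick along the magazine's y, 55 mm above the bench. Its centre line stands 45 mm before the drawer's front panel: a 40 mm clear gap, open from above and below. The panel is 8 mm thick, 214 mm wide, its top 71 mm above the bench. Axes as drawer_mid.
- housing_front (a point): Middle of the top front edge of the magazine's fixed housing, 85 mm above the bench. The housing is 230 mm wide in y, 220 mm deep in x; 72 mm behind this edge a control module stands on it, up to 147 mm above the bench. Axes as drawer_mid.
- drawer_mid (a point): Centre of the drawer's floor (upper face), 22 mm above the bench; moves with the drawer. Axes are the magazine's: x away from the handle, into the housing; y to the left along the lanes; z up. Four lanes along y, each 42 mm wide, centres at x = -67.5, -22.5, 22.5, 67.5 mm; dividers 3 mm thick, 18 mm high. At the stop all are uncovered and in line with the tray.
- lanes_closed_end (a point): Point on the drawer's floor at the lanes' closed left ends, 100 mm in +y from drawer_mid: the inner face of a wall 4 mm thick and 28 mm high. Axes as drawer_mid.
- lanes_open_end (a point): Point on the drawer's floor at the lanes' open right ends, 100 mm in -y from drawer_mid. With the drawer at its stop these ends face the tray across a 3 mm gap. Axes as drawer_mid.
- tray_mid (a point): Centre of the receiving tray's floor, 20 mm above the bench; axes as drawer_mid. The tray, fixed to the magazine right of the opened drawer, is 187 mm (x) by 210 mm (y) inside. Its side at y = +105 mm, to the drawer, is open, its floor 2 mm lower than the lanes'; other sides have 14 mm rims. Three ribs 6 mm high, 2 mm thick continue the lane dividers from y = +88 to -47 mm.
- long_a: Long steel column lying along its lane: round tube 21 mm thick with a hexagonal nut 28 mm across flats on each end, 120 mm overall. Origin at its centre, 14 mm above what it lies on; its y axis runs along it. To be moved to the tray; starts with its left end 38 to 73 mm from the closed left end of its lane. Any of the four lanes.
- long_b: Long steel column lying along its lane: round tube 21 mm thick with a hexagonal nut 28 mm across flats on each end, 120 mm overall. Origin at its centre, 14 mm above what it lies on; its y axis runs along it. To be moved to the tray; starts with its left end 38 to 73 mm from the closed left end of its lane. Any of the four lanes.
- short_a: Short steel column lying along its lane: round tube 21 mm thick with a hexagonal nut 28 mm across flats on each end, 80 mm overall. Origin at its centre, 14 mm above what it lies on; its y axis runs along it. Must stay in the drawer. Any of the four lanes.
- short_b: Short steel column lying along its lane: round tube 21 mm thick with a hexagonal nut 28 mm across flats on each end, 80 mm overall. Origin at its centre, 14 mm above what it lies on; its y axis runs along it. Must stay in the drawer. Any of the four lanes.
- vial_jar: Amber glass jar 36 mm wide, 50 mm high, standing in the tray at its end far from the drawer. Origin under its centre.
- solvent_bottle: Glass bottle with blue cap, 70 mm wide, 170 mm high, standing left of where the drawer comes out. Origin under its centre.
- white_pot: White plastic pot with red cap, 60 mm wide, 100 mm high, standing right of the tray. Origin under its centre.
- beaker: Glass beaker 70 mm wide, 85 mm high, on the bench towards the robot. Origin under its centre.
Mind the look-alikes: they are no part of the job. What is shaped like the short_a but black or yellow is not meant. Leave any purple look-alike of the long_b alone.

How it is judged:
By the outcome, as a careful person would: the job done as asked, in the order asked, and still so for the second after the job is handed in, with the robot touching nothing.
It also fails if it takes over 59 s, if anything falls off the work surface, if the arm or the gripper's body presses on something with over 40 N, if the wrist force passes 120 N, or if a joint passes its speed limit or range.

## Robot

A 6-joint arm with a two-finger parallel gripper is mounted at the origin on the work surface. World frame = base frame: x ahead of the robot, y to its left, z up, the work surface at z = 0. Lengths are in mm, angles in rad, forces in N, time in s.
With the tool pointing down it reaches from about 250 to 775 mm from the base axis. Payload 8.9 kg.
Tool frame: the origin (TCP) lies at the very end of the fingers, on their centre line; the grasp point (between the pads) lies robot.hold_point_z behind it (robot.hold_point_z is the distance from the TCP to the grasp point, in mm); z points along the fingers, y is the line along which they close (so a half turn about z gives the same grasp; the last joint's range is limited). The gripper opens to 85 mm and grips with 20 to 120 N. Pads are 22 mm wide; open, the fingers measure 114 mm over their backs; the gripper's body (76 mm by 85 mm) begins 54 mm behind the grasp point. The pads swing forward as they close: fully open they stand 13 mm farther back than shut.
Start: joints at [1.086, 0.291, -0.153, 1.127, 0, 1.431], TCP at [177.942, 493.923, 231.305] pointing down, gripper open.
Joint ranges: [-2.52, 2.52], [-0.91, 1.74], [-1.3, 1.37], [-1.96, 2.02], [-1.52, 1.47], [-3.14, 3.14]. Speed limits (rad/s): [2.22, 2.22, 2.79, 3.14, 3.14, 3.14].

## Interface

Orientations are given as a rotation vector (axis times angle).
In Python, from workcell import robot gives the robot as it stands.
- The arm moves only by the tool servo_tool, never from a script. Its argument "plan" is a list of rows, each an object with "claw": the finger opening in m, from 0 to 0.0854; "travel": the shift along the tool's x, y, z in m, a list of three; "spin": the turn about the tool's z in degrees. In form: [{"claw": claw, "travel": [x, y, z], "spin": spin}, ...]. A call has 1 to 5 rows; each row is the pose to reach, as a shift and turn from the pose commanded when the call began, along the tool's axes at that moment; what a row does not reach only later rows make up. A row lasts 1/12 s, in which the tool goes at most 41.7 mm and 7.16 degrees, less where a joint would pass 70% of its speed; a pose out of reach is approached as far as the arm can. A call with a gripper value outside its range is refused whole. The fingers move at their own pace and stop on an object; "squeeze" is the grip in N (left out, the last holds). Time passes only in rows, so rows that repeat a pose let the fingers close. It gives the time, the measured TCP pose, the force, the opening and the grip force at its end, in the units of the state.
- robot.observe(): the state, without advancing time (a new reading comes with each control period).
- robot.capture(name): name is "scene" or "top"; returns (picture, depth): 480x640x3 uint8, red, green, blue; 480x640 float32, mm along the optical axis (not along the pixel's ray), 0 where there is no reading.
- robot.camera_model(name): a dict with "vertical_fov" (degrees; the focal length in pixels is half the picture's height over the tangent of half this angle, whatever the lens; pixels are square), "cx", "cy" (the principal point, pixels), "dist" ([k1, k2, p1, p2, k3] as OpenCV has them; the pictures are not rectified), "pose" (4x4, takes a point from camera to world coordinates). Camera axes: x right, y down, z forward; pixel columns grow to the right and rows downward; lengths in mm; the calibration is good to about 2 mm. A picture is of the moment at which its call begins. camera_model takes no time and is no camera call.
- robot.close_job(): hands the job in; it is judged then, once.
The state is a dict: "time": time; "q": joint angles; "qvel": joint speeds; "effort": joint torques, N m; "position": TCP position; "orientation": TCP orientation; "ft_force": force on the tool from outside, world axes, zero at the start; "wrist_torque": the same for the moment, N m; "finger_gap": opening from 0.0 (shut) to 1.0 (fully open); "finger_force": force on a finger pad.
Only numpy, scipy, OpenCV 4.12 (cv2) and the standard library are available. Lean on these libraries where they do the work, as an engineer would, in place of code of your own. Each camera call takes 0.05 s, during which the arm holds its last target. There are 200 camera calls.

## Working session

There is one attempt and no reset: what is moved stays moved. The work goes in short steps, Python scripts to look and compute and a tool call to move; the robot and the scene stay as the last step left them, time stands still between calls to the robot, and variables do not carry over. Pictures are saved under pics/ and viewed, at most 10 in all, crops included, and the job is handed in when it is done.

Besides the shell and the picture viewer there is one more tool, called after "Emit:" as name(argument=value, ...) on one line, values as JSON. servo_tool: Moves the arm, as the interface text tells. Its arguments: {"type":"object","properties":{"plan":{"type":"array","items":{"type":"object","properties":{"claw":{"type":"number"},"travel":{"type":"array","items":{"type":"number"}},"spin":{"type":"number"}}}},"squeeze":{"type":"number"}},"required":["plan"]}

```bash
mkdir -p pics
cat > h.py <<'E'
import numpy as np, cv2
from workcell import robot
def K(n):
    m=robot.camera_model(n); f=240/np.tan(np.radians(m["vertical_fov"]/2))
    return np.array([[f,0,m["cx"]],[0,f,m["cy"]],[0,0,1.]]),np.array(m["dist"],float),np.array(m["pose"],float)
def ray(n,uv,z):
    k,d,P=K(n); p=cv2.undistortPoints(np.array(uv,float).reshape(-1,1,2),k,d).reshape(-1,2)
    r=np.c_[p,np.ones(len(p))]@P[:3,:3].T; o=P[:3,3]
    return o+r*((z-o[2])/r[:,2])[:,None]
def cloud(n,depth):
    k,d,P=K(n); v,u=np.mgrid[:480,:640]
    p=cv2.undistortPoints(np.c_[u.ravel(),v.ravel()].astype(float).reshape(-1,1,2),k,d).reshape(-1,2)
    X=np.c_[p,np.ones(len(p))]*depth.reshape(-1,1)
    return (X@P[:3,:3].T+P[:3,3]).reshape(480,640,3)
def snap(n,name):
    im,de=robot.capture(n); cv2.imwrite(f"pics/{name}.png",im[:,:,::-1]); np.save(f"pics/{name}.npy",de); return im,de
E
python3 - <<'E'
from h import *
for n in("scene","top"):
    im,de=snap(n,n+"0"); print(n,K(n)[2].round(3).tolist(),K(n)[0][0,0],(de>0).mean())
s=robot.observe();print(s, robot.hold_point_z)
E
```

```text
scene [[-0.452, 0.721, -0.525, 1228.554], [0.892, 0.36, -0.275, 338.537], [-0.009, -0.593, -0.805, 1152.57], [0.0, 0.0, 0.0, 1.0]] 512.9297433986034 0.995986328125
top [[-0.024, -0.981, 0.192, 323.088], [-1.0, 0.026, 0.006, -23.833], [-0.011, -0.191, -0.981, 1153.847], [0.0, 0.0, 0.0, 1.0]] 548.0933456234268 0.9961360677083333
{'time': 0.1, 'q': array([ 1.08570577e+00,  2.91231773e-01, -1.54056806e-01,  1.12665071e+00,
        2.47374923e-05,  1.43148813e+00]), 'qvel': array([ 0.00173021, -0.00074558,  0.00138875, -0.00012108, -0.00046259,
       -0.0011947 ]), 'effort': array([ 1.53922836e-03, -5.37977850e+01,  3.31919324e+01,  9.32171621e-03,
       -2.33317396e-04, -7.50652191e-06]), 'position': array([177.75609134, 493.59331073, 230.78341862]), 'orientation': array([-5.40387270e-01, -3.09438678e+00,  1.69644083e-03]), 'ft_force': array([-0.01728732,  0.38884798,  0.02539032]), 'wrist_torque': array([-0.03457845, -0.03547066, -0.00635608]), 'finger_force': 0.0, 'finger_gap': 0.9944653954435493} 18.700000000000003
```

View pics/top0.png

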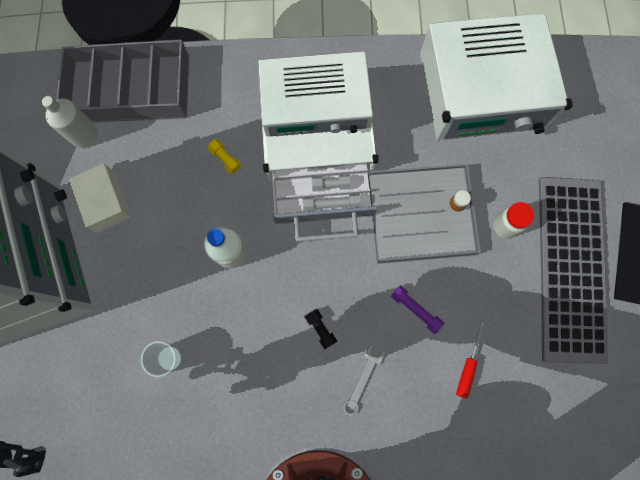

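View pics/scene0.png

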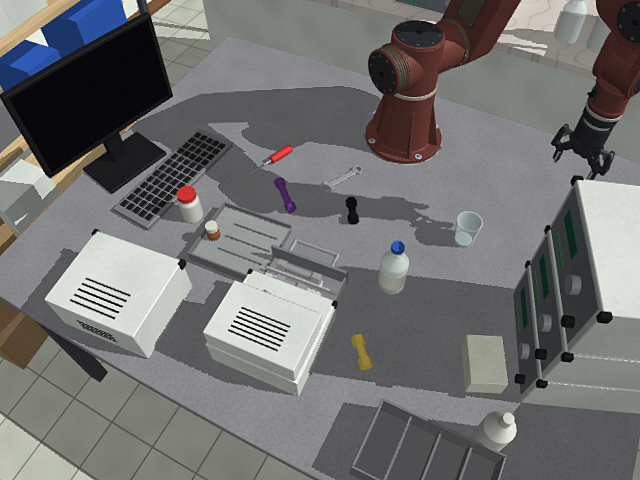

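The top view shows the drawer at px (275–373, 165–217), its handle bar at about (297–357, 238), the tray at (372–480, 166–262), the jar at (460, 201) and the bottle at (222, 245). The scene view is from behind the housing.

Run:
```python
from h import *
de=np.load("pics/top0.npy"); C=cloud("top",de); im=cv2.imread("pics/top0.png")
def rep(name,m):
    p=C[m]; r=cv2.minAreaRect(p[:,:2].astype(np.float32)); print(name,len(p),np.median(p,0).round(1)); print(cv2.boxPoints(r).round(1).tolist(),np.round(r[1],1),round(r[2],2))
v,u=np.mgrid[:480,:640]; z=C[...,2]
box=lambda a,b,c,d:(u>=a)&(u<=b)&(v>=c)&(v<=d)
rep("handle",box(298,354,230,246)&(z>50)&(z<66))
rep("handlewide",box(285,365,215,246)&(z>50)&(z<80))
rep("housing",box(255,385,120,175)&(z>81)&(z<90))
rep("tray",box(374,490,160,270)&(z>13)&(z<40))
rep("drawer",box(265,385,160,225)&(z>17)&(z<80))
c=cv2.resize(im[150:270,250:490],(800,400),interpolation=cv2.INTER_CUBIC); cv2.imwrite("pics/c0.png",c)
for n,uv,zz in [("bottlecap",(215,237),165),("potcap",(520,214),98),("jar cap",(462,198),70)]: print(n,ray("top",[uv],zz).round(1))
for b,nm in((box(200,245,225,268),"bottle"),(box(493,536,200,240),"pot"),(box(447,473,188,212),"jar"),(box(138,184,338,380),"beaker")):
    m=b&(z>(32 if nm=="jar" else 15)); rep(nm,m); print(C[m][:,2].max())
```

```text
handle 294 [551.8 -28.   58.9]
[[542.0999755859375, -87.30000305175781], [565.2000122070312, -87.69999694824219], [567.4000244140625, 27.0], [544.4000244140625, 27.5]] [114.8  23.1] 88.89
handlewide 618 [558.6 -11.7  59.1]
[[543.7000122070312, 52.70000076293945], [545.7000122070312, -94.80000305175781], [599.4000244140625, -94.0], [597.2999877929688, 53.5]] [ 53.7 147.5] 0.81
housing 3718 [731.  -18.5  85.2]
[[687.7999877929688, 95.4000015258789], [698.5, -141.8000030517578], [791.2999877929688, -137.60000610351562], [780.5, 99.5999984741211]] [ 92.8 237.4] 2.6
tray 8748 [ 601.6 -238.    20.8]
[[503.6000061035156, -136.39999389648438], [516.0999755859375, -352.20001220703125], [712.4000244140625, -340.79998779296875], [699.9000244140625, -125.0999984741211]] [196.6 216.1] 3.3
drawer 6077 [651.9 -37.5  28.2]
[[565.5999755859375, 86.5999984741211], [577.2999877929688, -167.10000610351562], [724.0999755859375, -160.3000030517578], [712.5, 93.4000015258789]] [147. 254.] 2.64
bottlecap [[534.5 176.3 165. ]]
potcap [[ 579.9 -420.3   98. ]]
jar cap [[ 623.4 -312.2   70. ]]
bottle 1219 [523.  165.6 116.8]
[[286.1000061035156, 23.100000381469727], [327.8999938964844, -29.899999618530273], [579.5, 168.5], [537.7000122070312, 221.5]] [320.5  67.5] 38.25
1153.8471565241875
pot 1012 [ 572.4 -411.    96.4]
[[275.79998779296875, -58.5], [571.4000244140625, -461.29998779296875], [618.7000122070312, -426.6000061035156], [323.1000061035156, -23.799999237060547]] [ 58.6 499.6] 36.28
1153.8471565241875
jar 351 [ 621.4 -311.4   67.5]
[[323.1000061035156, -23.799999237060547], [625.7000122070312, -369.79998779296875], [665.7999877929688, -334.6000061035156], [363.29998779296875, 11.300000190734863]] [ 53.4 459.6] 41.18
1153.8471565241875
beaker 843 [313.9 317.2  65.9]
[[277.70001220703125, -23.5], [345.1000061035156, -24.0], [347.5, 336.79998779296875], [280.20001220703125, 337.20001220703125]] [360.8  67.4] 89.61
1153.8471565241875
```

View pics/c0.png

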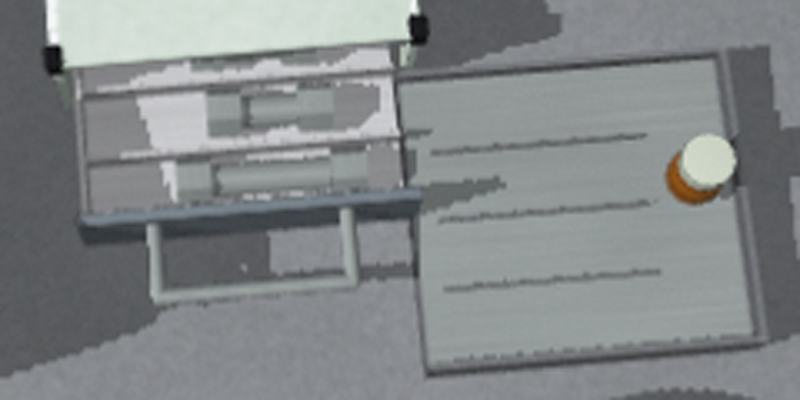

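Crop: handle bar ends at px ≈(297.4,239.4) and (355.6,233.6). A short column (lane 3) and a longer one (lane 2, partly visible) are in the uncovered lanes. The jar sits at the far right middle of the tray.

Run:
```python
from h import *
f=lambda *p:[(250+a*.3,150+b*.3) for a,b in p]
def L(n,p,z):
    r=ray("top",f(*p),z); d=r[0]-r[1]; print(n,r.round(1).tolist(),"len",np.linalg.norm(d).round(1),"yaw",np.degrees(np.arctan2(-d[0],d[1])).round(2))
L("handle",((158,298),(352,278)),55+3)
L("paneltop",((80,220),(420,195)),71)
L("housing",((62,68),(418,45)),85)
L("trayfront rim",((428,372),(765,343)),34)
L("trayback rim",((398,74),(724,52)),34)
L("rib2",((440,220),(650,203)),26)
L("rib1",((432,153),(645,136)),26)
L("rib3",((446,289),(660,271)),26)
L("long",((178,180),(366,172)),50)
L("short",((207,115),(333,105)),50)
```

```text
handle [[547.8, 28.5, 58.0], [557.2, -90.7, 58.0]] len 119.6 yaw 4.5
paneltop [[595.0, 74.8, 71.0], [605.2, -133.5, 71.0]] len 208.5 yaw 2.79
housing [[688.1, 84.0, 85.0], [696.9, -135.2, 85.0]] len 219.4 yaw 2.29
trayfront rim [[501.4, -137.2, 34.0], [514.0, -349.7, 34.0]] len 212.9 yaw 3.39
trayback rim [[695.4, -126.8, 34.0], [705.6, -338.9, 34.0]] len 212.4 yaw 2.75
rib2 [[600.2, -150.0, 26.0], [608.0, -285.0, 26.0]] len 135.3 yaw 3.31
rib1 [[644.5, -147.0, 26.0], [652.6, -285.0, 26.0]] len 138.2 yaw 3.34
rib3 [[555.4, -151.7, 26.0], [563.5, -288.3, 26.0]] len 136.9 yaw 3.4
long [[624.4, 15.1, 50.0], [626.4, -102.5, 50.0]] len 117.7 yaw 0.98
short [[666.2, -3.9, 50.0], [670.7, -83.4, 50.0]] len 79.7 yaw 3.18
```

Emit:
servo_tool(plan=[{"claw": 0.05,"travel": [0,0,0],"spin": 7},{"claw": 0.05,"travel": [0,0,0],"spin": 14},{"claw": 0.05,"travel": [0,0,0],"spin": 21},{"claw": 0.05,"travel": [0,0,0],"spin": 28},{"claw": 0.05,"travel": [0,0,0],"spin": 35}])

```text
time: 0.52
position: [177.8, 493.7, 230.9]
orientation: [-1.455, -2.785, 0.001]
ft_force: [-0.4, -0.0, 0.2]
finger_gap: 0.587
finger_force: 0.0
```

Emit:
servo_tool(plan=[{"claw": 0.05,"travel": [-0.04,0,0],"spin": 6.5},{"claw": 0.05,"travel": [-0.08,0,0],"spin": 13},{"claw": 0.05,"travel": [-0.12,0,0],"spin": 19.5},{"claw": 0.05,"travel": [-0.16,0,0],"spin": 26},{"claw": 0.05,"travel": [-0.2,0,0],"spin": 31.5}])

```text
time: 0.93
position: [293.6, 328.8, 231.1]
orientation: [2.155, 2.286, -0.0]
ft_force: [0.2, 0.1, 0.4]
finger_gap: 0.584
finger_force: 0.0
```

Emit:
servo_tool(plan=[{"claw": 0.05,"travel": [-0.03,0.02,0],"spin": 0},{"claw": 0.05,"travel": [-0.06,0.04,0],"spin": 0},{"claw": 0.05,"travel": [-0.09,0.06,0],"spin": 0},{"claw": 0.05,"travel": [-0.12,0.08,0],"spin": 0},{"claw": 0.05,"travel": [-0.12,0.08,0],"spin": 0}])

```text
time: 1.35
position: [384.0, 211.7, 231.2]
orientation: [2.153, 2.285, -0.0]
ft_force: [0.8, 0.7, 1.1]
finger_gap: 0.584
finger_force: 0.0
```

Emit:
servo_tool(plan=[{"claw": 0.045,"travel": [-0.032,0.02,0],"spin": 0},{"claw": 0.045,"travel": [-0.064,0.04,0],"spin": 0},{"claw": 0.045,"travel": [-0.096,0.06,0],"spin": 0},{"claw": 0.045,"travel": [-0.128,0.08,0],"spin": 0},{"claw": 0.045,"travel": [-0.16,0.1,0],"spin": 0}])

```text
time: 1.77
position: [491.3, 61.2, 231.1]
orientation: [-2.148, -2.292, 0.0]
ft_force: [0.8, 1.1, 0.4]
finger_gap: 0.526
finger_force: 0.0
```

Emit:
servo_tool(plan=[{"claw": 0.045,"travel": [-0.032,0.018,0],"spin": 0},{"claw": 0.045,"travel": [-0.064,0.036,0],"spin": 0},{"claw": 0.045,"travel": [-0.093,0.054,0],"spin": 0},{"claw": 0.045,"travel": [-0.093,0.054,0.03],"spin": 0},{"claw": 0.045,"travel": [-0.093,0.054,0.06],"spin": 0}])

```text
time: 2.18
position: [552.9, -28.6, 171.2]
orientation: [2.15, 2.287, 0.003]
ft_force: [-0.5, 1.3, -0.0]
finger_gap: 0.527
finger_force: 0.0
```

Emit:
servo_tool(plan=[{"claw": 0.045,"travel": [0,0,0.02],"spin": 0},{"claw": 0.045,"travel": [0,0,0.04],"spin": 0},{"claw": 0.045,"travel": [0,0,0.05],"spin": 0},{"claw": 0.045,"travel": [0,0,0.05],"spin": 0},{"claw": 0.045,"travel": [0,0,0.05],"spin": 0}])

```text
time: 2.6
position: [550.6, -26.5, 121.5]
orientation: [-2.148, -2.292, 0.0]
ft_force: [0.4, -0.0, 0.4]
finger_gap: 0.528
finger_force: 0.0
```

Emit:
servo_tool(plan=[{"claw": 0.045,"travel": [-0.004,0.001,0.02],"spin": 0},{"claw": 0.045,"travel": [-0.004,0.001,0.04],"spin": 0},{"claw": 0.045,"travel": [-0.004,0.001,0.06],"spin": 0},{"claw": 0.045,"travel": [-0.004,0.001,0.075],"spin": 0},{"claw": 0.045,"travel": [-0.004,0.001,0.085],"spin": 0}])

```text
time: 3.02
position: [552.4, -30.6, 36.3]
orientation: [2.148, 2.291, 0.001]
ft_force: [0.0, -0.5, 0.4]
finger_gap: 0.529
finger_force: 0.0
```

Emit:
servo_tool(squeeze=30, plan=[{"claw": 0.03,"travel": [0,0,0],"spin": 0},{"claw": 0.015,"travel": [0,0,0],"spin": 0},{"claw": 0.0,"travel": [0,0,0],"spin": 0},{"claw": 0.0,"travel": [0,0,0],"spin": 0},{"claw": 0.0,"travel": [0,0,0],"spin": 0}])

```text
time: 3.43
position: [553.2, -30.8, 37.6]
orientation: [2.147, 2.29, 0.002]
ft_force: [1.5, -0.1, 6.8]
finger_gap: 0.102
finger_force: 29.8
```

Emit:
servo_tool(plan=[{"claw": 0.0,"travel": [0,-0.008,0],"spin": 0},{"claw": 0.0,"travel": [0,-0.018,0],"spin": 0},{"claw": 0.0,"travel": [0,-0.03,0],"spin": 0},{"claw": 0.0,"travel": [0,-0.042,0],"spin": 0},{"claw": 0.0,"travel": [0,-0.054,0],"spin": 0}])

```text
time: 3.85
position: [499.6, -33.9, 37.6]
orientation: [2.146, 2.29, 0.005]
ft_force: [3.2, 3.5, 6.2]
finger_gap: 0.105
finger_force: 30.3
```

Emit:
servo_tool(plan=[{"claw": 0.0,"travel": [0,-0.012,0],"spin": 0},{"claw": 0.0,"travel": [0,-0.024,0],"spin": 0},{"claw": 0.0,"travel": [0,-0.034,0],"spin": 0},{"claw": 0.0,"travel": [0,-0.041,0],"spin": 0},{"claw": 0.0,"travel": [0,-0.044,0],"spin": 0}])

```text
time: 4.27
position: [454.8, -36.6, 37.6]
orientation: [2.147, 2.291, 0.004]
ft_force: [3.3, 5.5, 6.3]
finger_gap: 0.103
finger_force: 30.4
```

Emit:
servo_tool(plan=[{"claw": 0.0,"travel": [0,-0.002,0],"spin": 0},{"claw": 0.0,"travel": [0,-0.004,0],"spin": 0},{"claw": 0.0,"travel": [0,-0.004,0],"spin": 0}])

```text
time: 4.52
position: [453.9, -36.6, 37.7]
orientation: [2.145, 2.289, 0.01]
ft_force: [9.3, 7.2, -1.2]
finger_gap: 0.099
finger_force: 29.9
```

Emit:
servo_tool(plan=[{"claw": 0.02,"travel": [0,0.003,0],"spin": 0},{"claw": 0.045,"travel": [0,0.003,0],"spin": 0},{"claw": 0.045,"travel": [0,0.003,0],"spin": 0},{"claw": 0.045,"travel": [0,0.003,0],"spin": 0},{"claw": 0.045,"travel": [0,0.003,-0.015],"spin": 0}])

```text
time: 4.93
position: [451.1, -36.7, 49.6]
orientation: [-2.147, -2.289, 0.004]
ft_force: [-0.3, -0.2, 0.5]
finger_gap: 0.53
finger_force: 0.0
```

Emit:
servo_tool(plan=[{"claw": 0.045,"travel": [0,0,-0.035],"spin": 0},{"claw": 0.045,"travel": [0,0,-0.07],"spin": 0},{"claw": 0.0,"travel": [0,0,-0.105],"spin": 0},{"claw": 0.0,"travel": [0.03,-0.015,-0.12],"spin": 0},{"claw": 0.0,"travel": [0.06,-0.03,-0.13],"spin": 0}])

```text
time: 5.35
position: [420.5, 20.5, 183.6]
orientation: [2.15, 2.286, 0.003]
ft_force: [0.3, 1.4, 0.5]
finger_gap: 0.105
finger_force: 0.0
```

Emit:
servo_tool(plan=[{"claw": 0.0,"travel": [0.035,-0.01,0],"spin": 0},{"claw": 0.0,"travel": [0.07,-0.02,0],"spin": 0},{"claw": 0.0,"travel": [0.1,-0.03,0],"spin": 0},{"claw": 0.0,"travel": [0.1,-0.03,0],"spin": 0}])

```text
time: 5.68
position: [380.2, 122.3, 181.3]
orientation: [-2.143, -2.295, 0.0]
ft_force: [0.2, 0.0, -0.5]
finger_gap: 0.004
finger_force: 0.0
```

Run:
```python
from h import *
im,de=snap("top","top1")
x0,y0=265,160
cv2.imwrite("pics/c1.png",cv2.resize(im[y0:y0+130,x0:x0+220,::-1],(800,473),interpolation=cv2.INTER_CUBIC))
print(robot.observe()["position"])
```

```text
[381.48264289 120.61580173 181.31194765]
```

View pics/c1.png

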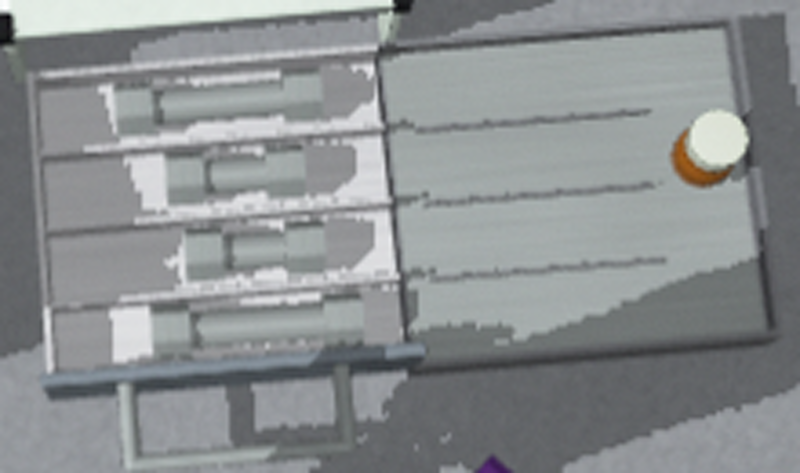

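Drawer at its stop. The long columns lie in lane 1 (front, crop x 150–363, y≈328) and lane 4 (rear, crop x 115–322, y≈100). The shorts are in lanes 2 and 3, and the jar is unmoved.

Run:
```python
from h import *
a=np.radians(3.35); R=np.array([[np.cos(a),-np.sin(a)],[np.sin(a),np.cos(a)]])
T=np.array([605.3,-238.0]); D=T+R@[0,208]; print("drawer mid",D)
for n,p,z in (("wall l1",(50,345),50),("wall l4",(38,95),50),("L1 left",(151,333),48),("L1 right",(363,322),48),("L4 left",(116,108),48),("L4 right",(322,93),48),
  ("div12",(240,288),40),("div23",(240,214),40),("div34",(240,142),40),("panel in",(240,362),71),("rib2",(540,193),26),("back wall",(240,60),50)):
    r=ray("top",[(265+p[0]*.275,160+p[1]*.275)],z)[0]; print(n,r[:2].round(1),"mag",(R.T@(r[:2]-D)).round(1))
for n,xy in (("start L1",(-67.5,77)),("start L4",(67.5,84)),("end L1",(-67.5,-100)),("end L4",(67.5,-100))): print(n,(D+R@xy).round(1))
p=np.array([381.5,120.6]); print("tool x,y now", (R.T@(p-D)).round(1))
```

```text
drawer mid [593.14547372 -30.3554299 ]
wall l1 [518.1  67.6] mag [-69.2 102.2]
wall l4 [664.9  73.2] mag [77.7 99.2]
L1 left [523.9  10.7] mag [-66.8  45. ]
L1 right [ 527.  -109.1] mag [-70.6 -74.7]
L4 left [656.4  28.3] mag [66.6 54.9]
L4 right [662.2 -90.9] mag [ 65.4 -64.5]
div12 [550.1 -40.4] mag [-43.6  -7.5]
div23 [593.4 -41.6] mag [ -0.4 -11.2]
div34 [636.3 -42.8] mag [ 42.4 -15. ]
panel in [502.2 -38.7] mag [-91.3  -3.1]
rib2 [ 604.9 -217.3] mag [   0.8 -187.3]
back wall [682.7 -44. ] mag [ 88.6 -18.9]
start L1 [521.3  42.6]
start L4 [655.6  57.4]
end L1 [ 531.6 -134.1]
end L4 [ 666.4 -126.2]
tool x,y now [-202.5  163.1]
```

Emit:
servo_tool(plan=[{"claw": 0.0,"travel": [-0.018,0.027,0],"spin": -7},{"claw": 0.0,"travel": [-0.036,0.054,0],"spin": -14},{"claw": 0.0,"travel": [-0.054,0.081,0],"spin": -21},{"claw": 0.0,"travel": [-0.072,0.108,0],"spin": -28},{"claw": 0.0,"travel": [-0.09,0.135,0],"spin": -35}])

```text
time: 6.15
position: [524.8, 35.4, 181.0]
orientation: [-1.353, -2.835, 0.001]
ft_force: [0.5, 0.1, 0.7]
finger_gap: -0.001
finger_force: 0.0
```

Emit:
servo_tool(plan=[{"claw": 0.0,"travel": [0,0,0],"spin": -7},{"claw": 0.0,"travel": [0,0,0],"spin": -14},{"claw": 0.0,"travel": [0,0,0],"spin": -21},{"claw": 0.0,"travel": [0,0,0],"spin": -28},{"claw": 0.0,"travel": [0,0,0],"spin": -35}])

```text
time: 6.57
position: [523.5, 36.2, 180.9]
orientation: [-0.438, -3.11, 0.001]
ft_force: [-0.0, -0.7, -0.1]
finger_gap: -0.002
finger_force: 0.0
```

Emit:
servo_tool(plan=[{"claw": 0.0,"travel": [0,0,0],"spin": -7},{"claw": 0.0,"travel": [0,0,0],"spin": -14},{"claw": 0.0,"travel": [0,0,0],"spin": -20},{"claw": 0.0,"travel": [0,0,0.03],"spin": -20},{"claw": 0.0,"travel": [0,0,0.06],"spin": -20}])

```text
time: 6.98
position: [525.2, 36.2, 121.8]
orientation: [-0.1, 3.136, -0.001]
ft_force: [0.4, 0.3, -0.6]
finger_gap: 0.002
finger_force: 0.0
```

```bash
cat >> h.py <<'E'
_a=np.radians(3.35); RM=np.array([[np.cos(_a),-np.sin(_a)],[np.sin(_a),np.cos(_a)]]); D=np.array([593.1,-30.4])
def where():
    s=robot.observe(); r=cv2.Rodrigues(np.array(s["orientation"]))[0]
    print("mag",(RM.T@(s["position"][:2]-D)).round(1),"z",s["position"][2].round(1),"toolx dir",np.degrees(np.arctan2(r[1,0],r[0,0])).round(2),"q",s["q"].round(2),"F",s["ft_force"].round(1))
E
python3 -c "from h import *;where()"
```

```text
mag [-63.9  70.4] z 121.8 toolx dir -176.34 q [-0.07  0.38 -0.33  0.86 -0.   -0.13] F [ 0.4  0.3 -0.6]
```

Emit:
servo_tool(plan=[{"claw": 0.0,"travel": [0.0035,0.002,0.02],"spin": 0},{"claw": 0.0,"travel": [0.0035,0.002,0.04],"spin": 0},{"claw": 0.0,"travel": [0.0035,0.002,0.06],"spin": 0},{"claw": 0.0,"travel": [0.0035,0.002,0.08],"spin": 0},{"claw": 0.0,"travel": [0.0035,0.002,0.09],"spin": 0}])

```text
time: 7.4
position: [518.6, 38.3, 29.0]
orientation: [0.099, -3.137, 0.0]
ft_force: [-0.7, -0.2, 0.5]
finger_gap: -0.002
finger_force: 0.0
```

```bash
python3 -c "from h import *;where()"
```

```text
mag [-70.4  72.9] z 29.0 toolx dir -176.38 q [-0.07  0.49 -0.45  0.64 -0.   -0.13] F [-0.7 -0.2  0.5]
```

Emit:
servo_tool(plan=[{"claw": 0.0,"travel": [-0.002,-0.006,-0.002],"spin": 0},{"claw": 0.0,"travel": [-0.002,-0.014,-0.002],"spin": 0},{"claw": 0.0,"travel": [-0.002,-0.022,-0.002],"spin": 0},{"claw": 0.0,"travel": [-0.002,-0.032,-0.002],"spin": 0},{"claw": 0.0,"travel": [-0.002,-0.042,-0.002],"spin": 0}])

```text
time: 7.82
position: [525.4, -3.6, 34.3]
orientation: [-0.101, 3.138, -0.0]
ft_force: [-0.5, 1.6, 1.0]
finger_gap: 0.003
finger_force: 0.7
```

Emit:
servo_tool(plan=[{"claw": 0.0,"travel": [0,-0.01,0],"spin": 0},{"claw": 0.0,"travel": [0,-0.02,0],"spin": 0},{"claw": 0.0,"travel": [0,-0.03,0],"spin": 0},{"claw": 0.0,"travel": [0,-0.04,0],"spin": 0},{"claw": 0.0,"travel": [0,-0.05,0],"spin": 0}])

```text
time: 8.23
position: [527.8, -53.3, 33.3]
orientation: [-0.101, 3.14, -0.0]
ft_force: [-0.1, 1.2, 1.5]
finger_gap: -0.008
finger_force: 0.7
```

```bash
python3 -c "from h import *;where()"
```

```text
mag [-66.5 -19.1] z 33.3 toolx dir -176.32 q [-0.24  0.5  -0.42  0.66  0.   -0.3 ] F [-0.1  1.2  1.5]
```

Emit:
servo_tool(plan=[{"claw": 0.0,"travel": [0,-0.01,0.001],"spin": 0},{"claw": 0.0,"travel": [0,-0.02,0.001],"spin": 0},{"claw": 0.0,"travel": [0,-0.03,0.001],"spin": 0},{"claw": 0.0,"travel": [0,-0.04,0.001],"spin": 0},{"claw": 0.0,"travel": [0,-0.05,0.001],"spin": 0}])

```text
time: 8.65
position: [531.0, -103.2, 32.2]
orientation: [0.101, -3.14, 0.0]
ft_force: [0.0, 0.3, -0.4]
finger_gap: -0.001
finger_force: 0.3
```

Emit:
servo_tool(plan=[{"claw": 0.0,"travel": [0,-0.01,0],"spin": 0},{"claw": 0.0,"travel": [0,-0.019,0],"spin": 0},{"claw": 0.0,"travel": [0,-0.026,0],"spin": 0},{"claw": 0.0,"travel": [0,-0.032,0],"spin": 0},{"claw": 0.0,"travel": [0,-0.035,0],"spin": 0}])

```text
time: 9.07
position: [533.3, -138.0, 32.3]
orientation: [-0.1, 3.14, -0.0]
ft_force: [0.2, 1.6, -0.7]
finger_gap: 0.002
finger_force: 0.4
```

```bash
python3 -c "from h import *;where()"
```

```text
mag [ -65.9 -103.9] z 32.3 toolx dir -176.34 q [-0.39  0.53 -0.36  0.68 -0.   -0.45] F [ 0.2  1.6 -0.7]
```

Emit:
servo_tool(plan=[{"claw": 0.0,"travel": [0,0.012,0],"spin": 0},{"claw": 0.0,"travel": [0,0.012,-0.03],"spin": 0},{"claw": 0.0,"travel": [0,0.012,-0.06],"spin": 0},{"claw": 0.0,"travel": [0,0.022,-0.08],"spin": 0},{"claw": 0.0,"travel": [-0.018,0.042,-0.08],"spin": 0}])

```text
time: 9.48
position: [548.9, -94.8, 116.5]
orientation: [-0.098, 3.136, -0.004]
ft_force: [1.5, -0.9, -0.8]
finger_gap: 0.002
finger_force: 0.0
```

Emit:
servo_tool(plan=[{"claw": 0.0,"travel": [-0.025,0.03,0],"spin": 0},{"claw": 0.0,"travel": [-0.05,0.06,0],"spin": 0},{"claw": 0.0,"travel": [-0.075,0.09,0],"spin": 0},{"claw": 0.0,"travel": [-0.095,0.12,0],"spin": 0},{"claw": 0.0,"travel": [-0.115,0.138,0],"spin": 0}])

```text
time: 9.9
position: [654.5, 55.5, 112.3]
orientation: [0.105, -3.14, -0.001]
ft_force: [0.1, -0.6, 0.2]
finger_gap: -0.002
finger_force: 0.0
```

Emit:
servo_tool(plan=[{"claw": 0.0,"travel": [0,0,0],"spin": 0},{"claw": 0.0,"travel": [0,0,0],"spin": 0}])

```text
time: 10.07
position: [654.4, 53.3, 111.8]
orientation: [0.106, -3.139, 0.0]
ft_force: [-0.4, -0.1, -0.2]
finger_gap: 0.001
finger_force: 0.0
```

```bash
python3 -c "from h import *;where()"
```

```text
mag [66.1 80. ] z 111.8 toolx dir -176.15 q [-0.03  0.62  0.05  1.   -0.   -0.1 ] F [-0.4 -0.1 -0.2]
```

Emit:
servo_tool(plan=[{"claw": 0.0,"travel": [-0.001,-0.002,0.02],"spin": 0},{"claw": 0.0,"travel": [-0.001,-0.002,0.04],"spin": 0},{"claw": 0.0,"travel": [-0.001,-0.002,0.06],"spin": 0},{"claw": 0.0,"travel": [-0.001,-0.002,0.072],"spin": 0},{"claw": 0.0,"travel": [-0.001,-0.002,0.078],"spin": 0}])

```text
time: 10.48
position: [653.7, 48.7, 32.5]
orientation: [0.1, -3.137, -0.0]
ft_force: [-0.7, -0.1, 1.5]
finger_gap: 0.0
finger_force: 0.0
```

```bash
python3 -c "from h import *;where()"
```

```text
mag [65.1 75.5] z 32.5 toolx dir -176.35 q [-0.04  0.69 -0.04  0.84 -0.   -0.1 ] F [-0.7 -0.1  1.5]
```

Push L4: 75.5 → −103, about 179 mm.

Emit:
servo_tool(plan=[{"claw": 0.0,"travel": [-0.002,-0.006,0],"spin": 0},{"claw": 0.0,"travel": [-0.002,-0.014,0],"spin": 0},{"claw": 0.0,"travel": [-0.002,-0.022,0],"spin": 0},{"claw": 0.0,"travel": [-0.002,-0.032,0],"spin": 0},{"claw": 0.0,"travel": [-0.002,-0.042,0],"spin": 0}])

```text
time: 10.9
position: [661.0, 6.2, 35.3]
orientation: [-0.101, 3.138, -0.0]
ft_force: [-0.0, 1.2, 0.6]
finger_gap: 0.002
finger_force: 0.7
```

Emit:
servo_tool(plan=[{"claw": 0.0,"travel": [0,-0.01,0],"spin": 0},{"claw": 0.0,"travel": [0,-0.02,0],"spin": 0},{"claw": 0.0,"travel": [0,-0.03,0],"spin": 0},{"claw": 0.0,"travel": [0,-0.04,0],"spin": 0},{"claw": 0.0,"travel": [0,-0.05,0],"spin": 0}])

```text
time: 11.32
position: [663.5, -43.6, 34.3]
orientation: [0.101, -3.14, -0.0]
ft_force: [0.6, 1.6, 0.5]
finger_gap: -0.004
finger_force: 0.7
```

```bash
python3 -c "from h import *;where()"
```

```text
mag [ 69.5 -17.3] z 34.3 toolx dir -176.32 q [-0.18  0.71 -0.01  0.85  0.   -0.24] F [0.6 1.6 0.5]
```

Emit:
servo_tool(plan=[{"claw": 0.0,"travel": [0.002,-0.01,0.001],"spin": 0},{"claw": 0.0,"travel": [0.002,-0.02,0.001],"spin": 0},{"claw": 0.0,"travel": [0.002,-0.03,0.001],"spin": 0},{"claw": 0.0,"travel": [0.002,-0.04,0.001],"spin": 0},{"claw": 0.0,"travel": [0.002,-0.05,0.001],"spin": 0}])

```text
time: 11.73
position: [664.6, -93.6, 33.1]
orientation: [0.101, -3.14, 0.0]
ft_force: [-0.4, 0.3, -1.3]
finger_gap: 0.002
finger_force: 0.3
```

Emit:
servo_tool(plan=[{"claw": 0.0,"travel": [0,-0.01,0],"spin": 0},{"claw": 0.0,"travel": [0,-0.02,0],"spin": 0},{"claw": 0.0,"travel": [0,-0.028,0],"spin": 0},{"claw": 0.0,"travel": [0,-0.034,0],"spin": 0},{"claw": 0.0,"travel": [0,-0.037,0],"spin": 0}])

```text
time: 12.15
position: [667.1, -130.5, 33.3]
orientation: [-0.1, 3.14, -0.0]
ft_force: [0.2, 0.5, -0.1]
finger_gap: 0.002
finger_force: 0.4
```

Emit:
servo_tool(plan=[{"claw": 0.0,"travel": [0,0.012,0],"spin": 0},{"claw": 0.0,"travel": [0,0.012,-0.03],"spin": 0},{"claw": 0.0,"travel": [0,0.012,-0.06],"spin": 0},{"claw": 0.0,"travel": [0,0.012,-0.09],"spin": 0},{"claw": 0.0,"travel": [0.03,0.022,-0.11],"spin": 0}])

```text
time: 12.57
position: [640.8, -109.9, 146.4]
orientation: [-0.102, 3.133, -0.004]
ft_force: [-0.9, 0.2, 1.3]
finger_gap: 0.001
finger_force: 0.0
```

Emit:
servo_tool(plan=[{"claw": 0.0,"travel": [0.04,0.01,0],"spin": 0},{"claw": 0.0,"travel": [0.08,0.02,0],"spin": 0},{"claw": 0.0,"travel": [0.12,0.03,0],"spin": 0},{"claw": 0.0,"travel": [0.16,0.04,0],"spin": 0},{"claw": 0.0,"travel": [0.2,0.05,0],"spin": 0}])

```text
time: 12.98
position: [430.7, -70.9, 143.2]
orientation: [-0.103, 3.14, -0.0]
ft_force: [-0.3, 0.2, 0.4]
finger_gap: -0.002
finger_force: 0.0
```

Emit:
servo_tool(plan=[{"claw": 0.0,"travel": [0.03,0.015,0],"spin": 0},{"claw": 0.0,"travel": [0.05,0.03,0],"spin": 0},{"claw": 0.0,"travel": [0.05,0.03,0],"spin": 0}])

```text
time: 13.23
position: [376.0, -42.7, 143.0]
orientation: [0.103, -3.137, -0.003]
ft_force: [0.1, 0.7, -0.4]
finger_gap: -0.002
finger_force: 0.0
```

Run:
```python
from h import *
where()
im,de=snap("top","top2")
x0,y0=265,160
cv2.imwrite("pics/c2.png",cv2.resize(im[y0:y0+130,x0:x0+220,::-1],(800,473),interpolation=cv2.INTER_CUBIC))
```

```text
mag [-217.4    0.4] z 143.0 toolx dir -176.24 q [-0.31  0.1  -0.65  0.82  0.   -0.37] F [ 0.1  0.7 -0.4]
```

View pics/c2.png

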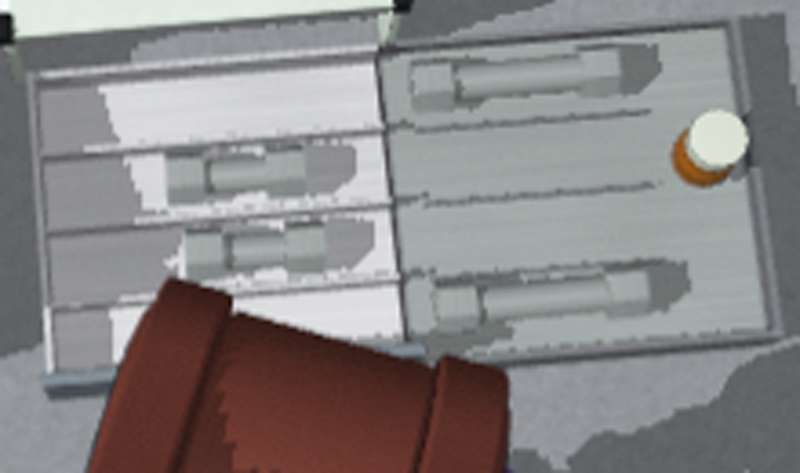

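Both long columns lie fully in the tray (left ends at crop x≈412 and 437, tray edge at 382–402). The shorts are still in lanes 2 and 3, and the jar is unmoved. Now shutting the drawer.

Emit:
servo_tool(plan=[{"claw": 0.0,"travel": [-0.025,0,0],"spin": 0},{"claw": 0.0,"travel": [-0.044,0,0],"spin": 0},{"claw": 0.0,"travel": [-0.044,0,0.03],"spin": 0},{"claw": 0.0,"travel": [-0.044,0,0.06],"spin": 0},{"claw": 0.0,"travel": [-0.044,0,0.08],"spin": 0}])

```text
time: 13.7
position: [425.9, -42.5, 61.5]
orientation: [-0.102, 3.14, -0.0]
ft_force: [-0.6, -0.3, -0.4]
finger_gap: -0.001
finger_force: 0.0
```

Emit:
servo_tool(plan=[{"claw": 0.0,"travel": [0,0,0.01],"spin": 0},{"claw": 0.0,"travel": [0,0,0.02],"spin": 0},{"claw": 0.0,"travel": [0,0,0.021],"spin": 0},{"claw": 0.0,"travel": [0,0,0.021],"spin": 0}])

```text
time: 14.03
position: [425.4, -42.7, 42.0]
orientation: [0.102, -3.139, -0.0]
ft_force: [-0.0, 0.5, -0.1]
finger_gap: -0.001
finger_force: 0.0
```

```bash
python3 -c "from h import *;where()"
```

```text
mag [-168.1   -2.5] z 42.0 toolx dir -176.29 q [-0.27  0.33 -0.68  0.56 -0.   -0.34] F [-0.   0.5 -0.1]
```

Push about 200 mm in total; first 150.

Emit:
servo_tool(plan=[{"claw": 0.0,"travel": [-0.004,0,0],"spin": 0},{"claw": 0.0,"travel": [-0.009,0,0],"spin": 0},{"claw": 0.0,"travel": [-0.015,0,0],"spin": 0},{"claw": 0.0,"travel": [-0.023,0,0],"spin": 0},{"claw": 0.0,"travel": [-0.032,0,0],"spin": 0}])

```text
time: 14.45
position: [457.4, -40.8, 42.6]
orientation: [0.101, -3.14, 0.001]
ft_force: [-3.2, -1.2, 2.8]
finger_gap: -0.003
finger_force: 1.6
```

Emit:
servo_tool(plan=[{"claw": 0.0,"travel": [-0.01,0,0],"spin": 0},{"claw": 0.0,"travel": [-0.02,0,0],"spin": 0},{"claw": 0.0,"travel": [-0.03,0,0],"spin": 0},{"claw": 0.0,"travel": [-0.04,0,0],"spin": 0},{"claw": 0.0,"travel": [-0.05,0,0],"spin": 0}])

```text
time: 14.87
position: [507.9, -37.7, 42.4]
orientation: [0.101, -3.14, 0.001]
ft_force: [-3.2, -1.4, 1.3]
finger_gap: -0.001
finger_force: 1.6
```

```bash
python3 -c "from h import *;where()"
```

```text
mag [-85.5  -2.3] z 42.4 toolx dir -176.32 q [-0.22  0.45 -0.47  0.65 -0.   -0.28] F [-3.2 -1.4  1.3]
```

Emit:
servo_tool(plan=[{"claw": 0.0,"travel": [-0.01,0,0],"spin": 0},{"claw": 0.0,"travel": [-0.02,0,0],"spin": 0},{"claw": 0.0,"travel": [-0.03,0,0],"spin": 0},{"claw": 0.0,"travel": [-0.04,0,0],"spin": 0},{"claw": 0.0,"travel": [-0.05,0,0],"spin": 0}])

```text
time: 15.28
position: [557.7, -34.5, 42.3]
orientation: [0.101, -3.14, 0.001]
ft_force: [-3.4, -2.2, 1.8]
finger_gap: -0.002
finger_force: 1.6
```

Emit:
servo_tool(plan=[{"claw": 0.0,"travel": [-0.01,0,0],"spin": 0},{"claw": 0.0,"travel": [-0.02,0,0],"spin": 0},{"claw": 0.0,"travel": [-0.03,0,0],"spin": 0},{"claw": 0.0,"travel": [-0.04,0,0],"spin": 0},{"claw": 0.0,"travel": [-0.048,0,0],"spin": 0}])

```text
time: 15.7
position: [605.8, -31.4, 42.2]
orientation: [-0.101, 3.14, -0.001]
ft_force: [-3.0, -2.3, 1.0]
finger_gap: -0.002
finger_force: 1.5
```

Emit:
servo_tool(plan=[{"claw": 0.0,"travel": [-0.005,0,0],"spin": 0},{"claw": 0.0,"travel": [-0.009,0,0],"spin": 0},{"claw": 0.0,"travel": [-0.013,0,0],"spin": 0},{"claw": 0.0,"travel": [-0.016,0,0],"spin": 0},{"claw": 0.0,"travel": [-0.018,0,0],"spin": 0}])

```text
time: 16.12
position: [622.7, -30.1, 42.2]
orientation: [0.101, -3.14, -0.0]
ft_force: [-3.7, -1.8, -0.8]
finger_gap: -0.002
finger_force: 1.3
```

```bash
python3 -c "from h import *;where()"
```

```text
mag [29.5 -1.4] z 42.2 toolx dir -176.32 q [-0.17  0.63 -0.14  0.8  -0.   -0.23] F [-3.7 -1.8 -0.8]
```

Emit:
servo_tool(plan=[{"claw": 0.0,"travel": [-0.002,0,0],"spin": 0},{"claw": 0.0,"travel": [-0.004,0,0],"spin": 0},{"claw": 0.0,"travel": [-0.004,0,0],"spin": 0}])

```text
time: 16.37
position: [626.9, -29.7, 42.3]
orientation: [-0.101, 3.14, 0.0]
ft_force: [-0.7, -0.5, -0.9]
finger_gap: -0.001
finger_force: 0.5
```

Emit:
servo_tool(plan=[{"claw": 0.0,"travel": [-0.001,0,0],"spin": 0},{"claw": 0.0,"travel": [-0.002,0,0],"spin": 0},{"claw": 0.0,"travel": [-0.002,0,0],"spin": 0}])

```text
time: 16.62
position: [627.9, -29.6, 42.3]
orientation: [0.101, -3.139, -0.0]
ft_force: [-4.6, -2.1, 1.4]
finger_gap: -0.001
finger_force: 2.4
```

Emit:
servo_tool(plan=[{"claw": 0.0,"travel": [-0.002,0,0],"spin": 0},{"claw": 0.0,"travel": [-0.003,0,0],"spin": 0},{"claw": 0.0,"travel": [-0.003,0,0],"spin": 0},{"claw": 0.0,"travel": [-0.003,0,0],"spin": 0}])

```text
time: 16.95
position: [628.1, -29.5, 42.0]
orientation: [0.1, -3.134, 0.0]
ft_force: [-15.4, -2.5, 9.0]
finger_gap: -0.001
finger_force: 7.6
```

Emit:
servo_tool(plan=[{"claw": 0.0,"travel": [0.008,0,0],"spin": 0},{"claw": 0.0,"travel": [0.025,0,0],"spin": 0},{"claw": 0.0,"travel": [0.035,0,-0.03],"spin": 0},{"claw": 0.0,"travel": [0.045,0,-0.06],"spin": 0},{"claw": 0.0,"travel": [0.06,0,-0.09],"spin": 0}])

```text
time: 17.37
position: [572.1, -33.1, 133.4]
orientation: [-0.101, 3.139, 0.001]
ft_force: [-1.1, 0.1, 0.1]
finger_gap: -0.001
finger_force: 0.0
```

Emit:
servo_tool(plan=[{"claw": 0.0,"travel": [0.03,0.0,-0.02],"spin": 0},{"claw": 0.0,"travel": [0.065,0.0,-0.04],"spin": 0},{"claw": 0.0,"travel": [0.1,0.0,-0.06],"spin": 0},{"claw": 0.0,"travel": [0.135,0.02,-0.06],"spin": 0},{"claw": 0.0,"travel": [0.17,0.04,-0.06],"spin": 0}])

```text
time: 17.78
position: [399.5, -4.6, 193.6]
orientation: [-0.098, 3.136, -0.001]
ft_force: [0.3, 0.4, -0.1]
finger_gap: -0.001
finger_force: 0.0
```

Emit:
servo_tool(plan=[{"claw": 0.0,"travel": [0.01,0.035,0],"spin": 0},{"claw": 0.0,"travel": [0.02,0.07,0],"spin": 0},{"claw": 0.0,"travel": [0.03,0.1,0],"spin": 0},{"claw": 0.0,"travel": [0.04,0.12,0],"spin": 0},{"claw": 0.0,"travel": [0.04,0.12,0],"spin": 0}])

```text
time: 18.2
position: [350.3, 115.7, 192.8]
orientation: [-0.107, 3.139, 0.003]
ft_force: [0.7, -0.2, 0.7]
finger_gap: 0.001
finger_force: 0.0
```

Run:
```python
from h import *
where()
im,de=snap("top","top3")
r=ray("top",[(265,160)],30)
```

```text
mag [-233.9  160. ] z 192.8 toolx dir -176.11 q [ 0.12  0.02 -0.59  0.96  0.    0.05] F [ 0.7 -0.2  0.7]
```

View pics/top3.png

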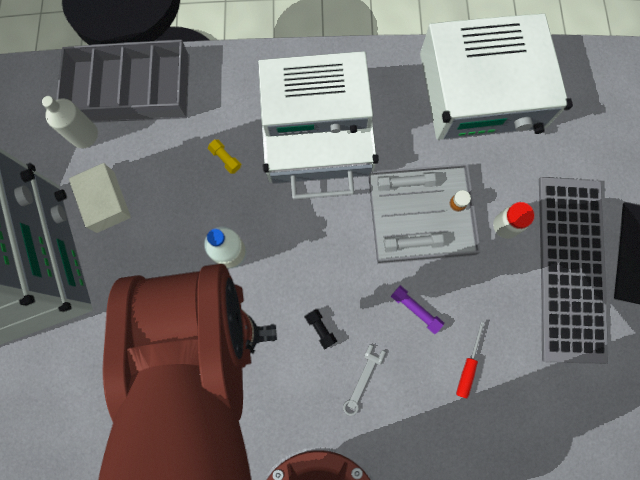

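The final view shows the drawer shut (panel flush at the housing front, handle at px y≈195). Both long columns are in the tray (px 378–445 at y 181 and 385–447 at y 241). The jar, bottle and pot are at their earlier pixels. The arm hides the beaker in this view, but the gripper never went near it.

```bash
python3 -c "from h import *;print(robot.close_job())"
```

```text
the job is handed in; nothing more can be done
None
```

The job is handed in at about 18 s: drawer pulled to its stop, both long columns slid into the tray, drawer pushed shut onto its stop with both short columns inside, and jar, bottle and pot unmoved in the last picture (the arm hid the beaker).

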